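# Find the stamped picking bin and push it to the dispatch line

### The job

One of the two plywood picking bins on the bench has a burnt-in stamp on its underside, and it has to go to the metal dispatch line: using only the outside of the fingers, tip first the left-hand bin (left as the robot faces them) right over onto its tall back to see its underside and tip it back onto its base, then do the same with the right-hand bin. Then push the stamped bin along the bench until it stands upright across the line, about centred on it, with the other bin left standing roughly where it was. Do not pick up either bin, and leave the bottle, the gauge, the spacer and the light mount alone.

Things in the scene. Friction and masses are not known exactly. Their poses are not given: they have to be found in the camera images.
- stamped_bin: the stamped one of two plywood picking bins, open on top, 80 mm deep (x), 110 wide (y), walls 6. Back wall (-x, robot side) 90 mm high, front wall (+x) 32; side walls 90 high over the rear 40 mm, else 32; inner floor at 10 mm. 140 to 280 g. Origin: centre of underside. Stamp: dark ring 66 mm across with a cross, mid-underside, seen from the far side when the bin lies on its back
- plain_bin: same bin, bare underside; which bin is left changes. Drawn by the top of its back wall from inside towards the robot, a bin tips about that wall's foot (40 mm behind its origin), past 50 degrees falls on its back and stays: x axis up, low front edge on top, 80 mm high, underside facing away from the robot. Pushing that edge away tips it back on its base; it may shift some mm
- line: the dispatch line: a flat aluminium strip in the bench top, 20 mm wide (its x) and 600 mm long (its y), flush (nothing to catch on), beyond the bins. Origin at its middle; its x axis points away from the robot, across the strip
- bottle: blue plastic bottle, 68 mm across, 170 mm tall, standing; origin under its centre; bystander at the left
- gauge: steel tyre pressure gauge, round head 64 mm across and 32 mm tall with a 60 mm stem to its +x and a small black knob at its +y, lying face up; origin under the head's centre; bystander at the right
- spacer: headset spacer, steel ring 36 mm across, 15 mm tall; origin under its centre; bystander at the left
- light_mount: black plastic light mount, a 40 x 30 mm foot with two cheeks and a cross pin, 32 mm tall; origin under its centre; bystander at the right
There are look-alikes about, which are no part of the job. What is shaped like the stamped_bin but red is not meant. Leave any orange look-alike of the plain_bin alone.

How it is judged:
On the way, in this order (a step that is already met when the one before it is completed fails the run):
1. the left-hand bin lies on its back (its x axis within 0.3 rad of vertical) while the right-hand bin stands and neither has been pushed to the line (((y of stamped_bin in the frame of plain_bin above 0.03 m and angle between stamped_bin's own x axis and vertical below 0.3 rad and angle between plain_bin's own z axis and vertical below 0.1 rad and x of stamped_bin in the frame of line below -0.06 m) or (y of plain_bin in the frame of stamped_bin above 0.03 m and angle between plain_bin's own x axis and vertical below 0.3 rad and angle between stamped_bin's own z axis and vertical below 0.1 rad and x of stamped_bin in the frame of line below -0.06 m))), for 0.2 s.
2. the right-hand bin lies on its back while the left-hand bin stands on its base again, the stamped one still short of the line (((y of stamped_bin in the frame of plain_bin below -0.03 m and angle between stamped_bin's own x axis and vertical below 0.3 rad and angle between plain_bin's own z axis and vertical below 0.1 rad and x of stamped_bin in the frame of line below -0.06 m) or (y of plain_bin in the frame of stamped_bin below -0.03 m and angle between plain_bin's own x axis and vertical below 0.3 rad and angle between stamped_bin's own z axis and vertical below 0.1 rad and x of stamped_bin in the frame of line below -0.06 m))), for 0.2 s.
3. the stamped bin stands across the line (x of stamped_bin in the frame of line between -0.02 and 0.02 m and y of stamped_bin in the frame of line between -0.29 and 0.29 m and angle between stamped_bin's own z axis and vertical below 0.1 rad), for 0.2 s.
At the end, for the whole second after the job is handed in: the stamped bin stands upright and still with its centre within 20 mm of the line's centre line and over its length; the plain bin stands upright and still within 60 mm of where it began (all of step 3 and linear speed of each of stamped_bin, plain_bin below 0.01 m/s and angle between plain_bin's own z axis and vertical below 0.1 rad and distance of plain_bin from where it was at the start of the episode below 0.06 m); the robot touches nothing.
It fails at once if a bin is picked up off the bench ((height (world z) of stamped_bin above 0.075 m or (height (world z) of stamped_bin above 0.025 m and angle between stamped_bin's own z axis and vertical below 0.3 rad)) or (height (world z) of plain_bin above 0.075 m or (height (world z) of plain_bin above 0.025 m and angle between plain_bin's own z axis and vertical below 0.3 rad))).
It fails at once if a bystander (bottle, gauge, spacer or light mount) is moved by more than 20 mm (distance of any of bottle, gauge, spacer, light_mount from where it was at the start of the episode above 0.02 m).
It also fails if it takes over 72 s, if anything falls off the work surface, if the arm or the gripper's body presses on something with over 40 N, if the wrist force passes 120 N, or if a joint passes its speed limit or range.

### The arm

A 7-joint arm with a two-finger parallel gripper is mounted at the origin on the work surface. World frame = base frame: x ahead of the robot, y to its left, z up, the work surface at z = 0. Lengths are in m, angles in rad, forces in N, time in s.
With the tool pointing down it reaches from about 0.35 to 0.9 m from the base axis. Payload 7.2 kg.
Tool frame: the origin (TCP) lies at the very end of the fingers, on their centre line; the grasp point (between the pads) lies behind it (pinch_z is the z of the grasp point in the tool frame, in m); z points along the fingers, y is the line along which they close (so a half turn about z gives the same grasp; the last joint's range is limited). The gripper opens to 88 mm and grips with 3 to 60 N. Pads are 20 mm wide; open, the fingers measure 115 mm over their backs; the gripper's body (75 mm by 178 mm) begins 61 mm behind the grasp point.
Start: joints at [-1.263, 0.411, -0.013, 1.596, 0.006, 1.134, -0.082], TCP at [0.229, 0.581, 0.223] pointing down, gripper open.
Joint ranges: [-2.95, 2.95], [-0.29, 1.99], [-1.47, 1.44], [0.14, 2.54], [-1.03, 4.17], [0.13, 1.85], [-2.86, 2.86]. Speed limits (rad/s): [2.39, 2.39, 3.01, 3.01, 3.14, 3.14, 3.14].

### API

Orientations are given as [roll, pitch, yaw] about the fixed x, y, z axes, in that order (R = Rz(yaw) Ry(pitch) Rx(roll)).
In Python, from workcell import sense, snapshot, sign_off, pinch_z gives the robot as it stands.
- The arm moves only by the tool carry_out, never from a script. Its argument "plan" is text: rows parted by semicolons, each of 7 numbers parted by spaces: the closure, from 0 (fully open) to 1 (shut), then the shift along the tool's x, y, z in mm, then the turn, a rotation vector about the tool's x, y, z in rad. A call has 1 to 20 rows; each row shifts and turns the commanded pose from where the row before left it, along the tool's axes as they then stand; what a row does not reach is not made up. A row lasts 1/10 s, in which the tool goes at most 50 mm and 8.59 degrees, less where a joint would pass 70% of its speed; a pose out of reach is approached as far as the arm can. A call is refused whole if a number of a shift passes 50 or a number of a turn 0.15, either way. A call with a gripper value outside its range is refused whole. The fingers move at their own pace and stop on an object; "newtons" is the grip in N (left out, the last holds). Time passes only in rows, so rows that do not move let the fingers close. It gives the time, the measured TCP pose, the force, the opening and the grip force at its end, in the units of the state.
- sense(): the state, without advancing time (a new reading comes with each control period).
- snapshot(name): name is "side" or "top"; returns a dict with "pixels" (480x640x3 uint8, red, green, blue), "mtx" (3x3 intrinsics, pixels), "k1" (the pictures are not rectified: a ray, as slopes to the right and down, at radius r is drawn at 1 + k1 r^2 times it, then the intrinsics apply), "rvec" (rotation vector, rad) and "tvec" (3), from world to camera coordinates, as OpenCV has them. Camera axes: x right, y down, z forward; pixel columns grow to the right and rows downward; lengths in m; the calibration is good to about 2 mm. A picture is of the moment at which its call begins. There is no depth.
- sign_off(): hands the job in; it is judged then, once.
The state is a dict: "time": time; "joint_positions": joint angles; "joint_velocities": joint speeds; "effort": joint torques, N m; "tcp_pos": TCP position; "tcp_rot": TCP orientation; "wrist_force": force on the tool from outside, world axes, zero at the start; "moment": the same for the moment, N m; "grip_width": finger opening in m; "gripper_force": force on a finger pad.
Only numpy, scipy, OpenCV 4.12 (cv2) and the standard library are available. Lean on these libraries where they do the work, as an engineer would, in place of code of your own. Each camera call takes 0.05 s, during which the arm holds its last target. There are 200 camera calls.

## Working session

There is one attempt and no reset: what is moved stays moved. The work goes in short steps, Python scripts to look and compute and a tool call to move; the robot and the scene stay as the last step left them, time stands still between calls to the robot, and variables do not carry over. Pictures are saved under pics/ and viewed, at most 13 in all, crops included, and the job is handed in when it is done.

Besides the shell and the picture viewer there is one more tool, called after "Request:" as name(argument=value, ...) on one line, values as JSON. carry_out: Moves the arm, as the interface text tells. Its arguments: {"type":"object","properties":{"plan":{"type":"string"},"newtons":{"type":"number"}},"required":["plan"]}

```bash
mkdir -p pics
cat > h.py <<'E'
import numpy as np, cv2
from workcell import sense, snapshot, sign_off, pinch_z
def save(name,fn):
    s=snapshot(name); cv2.imwrite(fn,s["pixels"][:,:,::-1]); return s
def ray(s,u,v):
    K=np.array(s["mtx"]);R=cv2.Rodrigues(np.array(s["rvec"],float))[0];t=np.array(s["tvec"],float)
    d=cv2.undistortPoints(np.array([[[u,v]]],float),K,np.array([s["k1"],0,0,0,0.]))[0,0]
    return -R.T@t, R.T@np.array([d[0],d[1],1])
def onz(s,u,v,z):
    c,d=ray(s,u,v); return c+d*(z-c[2])/d[2]
def proj(s,P):
    return cv2.projectPoints(np.array(P,float).reshape(-1,1,3),np.array(s["rvec"],float),np.array(s["tvec"],float),np.array(s["mtx"],float),np.array([s["k1"],0,0,0,0.]))[0].reshape(-1,2)
E
python3 - <<'E'
from h import *
for n in("top","side"):
    s=save(n,f"pics/{n}1.png"); print(n,ray(s,320,240),s["k1"])
print(pinch_z,sense())
E
```

```text
top (array([0.35599758, 0.00372349, 1.01041766]), array([ 0.19301682, -0.01519601, -0.98132249])) -0.03806647818577334
side (array([ 0.20299253, -1.03346652,  0.8668235 ]), array([ 0.22676733,  0.77350305, -0.59206986])) 0.026773177471601527
-0.0187 {'time': 0.1, 'joint_positions': array([-1.2631817 ,  0.41182307, -0.01269638,  1.59694396,  0.00557316,
        1.13431181, -0.08219506]), 'joint_velocities': array([ 0.00084353, -0.00088304,  0.0011702 , -0.00390907,  0.00019072,
       -0.00100481,  0.00081193]), 'effort': array([ 2.50611789e-03, -5.89093673e+01,  6.43509552e-01, -2.91707861e+01,
       -5.38150594e-02,  1.45690111e-02,  2.40718140e-05]), 'tcp_pos': array([0.22926354, 0.58094324, 0.22189799]), 'tcp_rot': array([-3.14014412e+00,  8.44279712e-05,  2.76578145e+00]), 'wrist_force': array([-0.07393778, -0.37864718, -1.14513862]), 'moment': array([-0.04819724, -0.01972051, -0.07261708]), 'gripper_force': 0.0, 'grip_width': 0.08778426164283036}
```

View pics/top1.png

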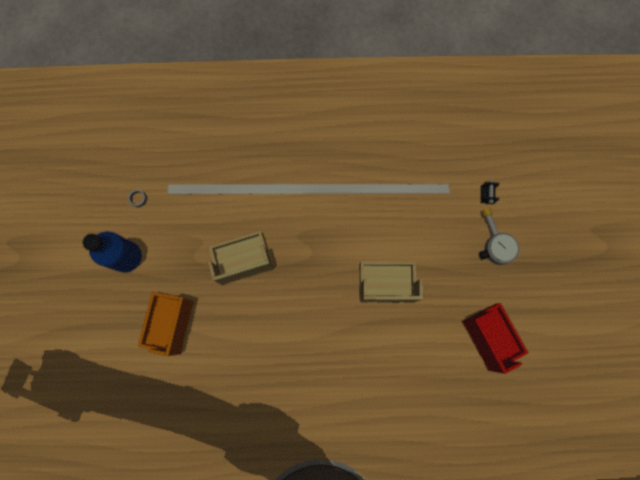

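View pics/side1.png

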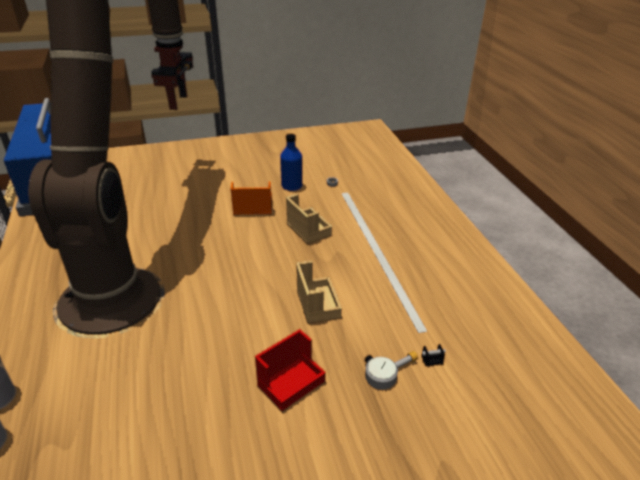

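The top view has image up = +x and left = +y. The plywood bins are at about (240,256), which is the left one, yawed, and (390,281), the right one. The line runs from (168,189) to (449,188). Next I'll zoom in on the bins.

Run:
```python
from h import *
s=snapshot("top"); im=s["pixels"]
a=cv2.resize(im[222:292,200:280],None,fx=5,fy=5,interpolation=cv2.INTER_CUBIC)
b=cv2.resize(im[245:315,350:430],None,fx=5,fy=5,interpolation=cv2.INTER_CUBIC)
cv2.imwrite("pics/z.png",np.hstack([a,b])[:,:,::-1])
for p in((168,189),(449,188)): print(onz(s,*p,0).round(3))
hsv=cv2.cvtColor(im,cv2.COLOR_RGB2HSV)
print(hsv[258,240],hsv[280,390],hsv[320,300],hsv[120,300])
```

```text
[0.673 0.311 0.   ]
[ 0.662 -0.289  0.   ]
[ 23 114 130] [ 24 105 129] [ 18 145 118] [ 17 144 119]
```

View pics/z.png

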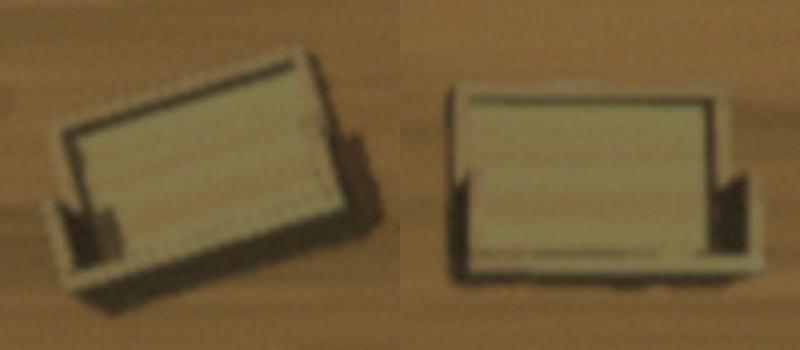

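Left bin: front rim corners at (210,246) and (261,231), back-wall top corners at (214,280) and (269,263). Right bin: front rim at (361,263) and (415,263), back-wall top at (363,299) and (423,299).

Run:
```python
from h import *
s=snapshot("top")
for n,f,b in(("L",((210,246.4),(260.6,231)),((213.6,280),(269,263.4))),("R",((361,262.6),(415.4,263)),((363,299.6),(422.6,298.8)))):
    F=[onz(s,*p,.032) for p in f];B=[onz(s,*p,.09) for p in b]
    c=sum(F+B)/4; d=(F[0]-F[1]+B[0]-B[1])[:2]; yaw=np.arctan2(-d[0],d[1])
    print(n,"F",np.round(F,3)[:,:2],"B",np.round(B,3)[:,:2],"c",c[:2].round(4),"yaw",yaw, np.linalg.norm(F[0]-F[1]),np.linalg.norm(B[0]-B[1]))
    # top-of-line
```

```text
L F [[0.54  0.211]
 [0.569 0.109]] B [[0.465 0.191]
 [0.494 0.087]] c [0.5169 0.1493] yaw 0.2790958736952878 0.1067190524974186 0.10836787483857704
R F [[ 0.501 -0.092]
 [ 0.498 -0.201]] B [[ 0.423 -0.088]
 [ 0.422 -0.199]] c [ 0.4608 -0.1451] yaw -0.017122405984748023 0.10889646873747215 0.11082807120598336
```

Request:
carry_out(plan="0.5 0 0 0 0 0 -0.131;0.5 0 0 0 0 0 -0.131;0.5 0 0 0 0 0 -0.131;0.5 0 0 0 0 0 -0.131;0.5 0 0 0 0 0 -0.131;0.5 -12.3 -41.2 0 0 0 0;0.5 -12.3 -41.2 0 0 0 0;0.5 -12.3 -41.2 0 0 0 0;0.5 -12.3 -41.2 0 0 0 0;0.5 -12.3 -41.2 0 0 0 0;0.5 -12.3 -41.2 0 0 0 0;0.5 -12.3 -41.2 0 0 0 0;0.5 -12.3 -41.2 0 0 0 0;0.5 -12.3 -41.2 0 0 0 0;0.5 -12.3 -41.2 0 0 0 0;0.5 -12.3 -41.2 0 0 0 0;0.5 -12.3 -41.2 0 0 0 0;0.5 0 0 0 0 0 0;0.5 0 0 0 0 0 0")

```text
time: 2.1
tcp_pos: [0.5077, 0.146, 0.2224]
tcp_rot: [3.141, -0.0, -2.865]
wrist_force: [-0.1, 1.0, -0.4]
grip_width: 0.0437
gripper_force: 0.0
```

Request:
carry_out(plan="0.5 0 0 30 0 0 0;0.5 0 0 30 0 0 0;0.5 0 0 30 0 0 0;0.5 0 0 30 0 0 0;0.5 0 0 27 0 0 0;0.5 7 0 0 0 0 0;0.5 6 0 0 0 0 0;0.5 6.5 0 0 0 0 0;0.5 6.5 0 0.1 0 0 0;0.5 6.5 0 1.2 0 0 0;0.5 6.5 0 1.2 0 0 0;0.5 6 0 2.2 0 0 0;0.5 6 0 2.3 0 0 0;0.5 0 0 0 0 0 0")

```text
time: 3.5
tcp_pos: [0.4573, 0.1322, 0.0682]
tcp_rot: [-3.141, -0.002, -2.863]
wrist_force: [-0.1, 1.4, 0.2]
grip_width: 0.0437
gripper_force: 0.2
```

Run:
```python
from h import *
a=save("side","pics/s2.png")["pixels"][150:350,220:420]; b=snapshot("top")["pixels"][200:320,180:300]
cv2.imwrite("pics/c2.png",np.hstack([cv2.resize(a,(400,400)),cv2.resize(b,(400,400))])[:,:,::-1])
```

```text
(no output)
```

View pics/c2.png

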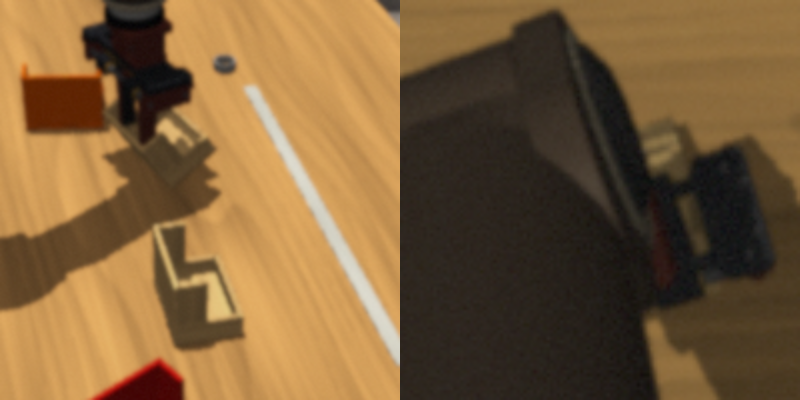

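The left bin is tilting about its back foot by roughly 30°, with the fingers inside (side crop at about (160,130)). I'll carry on past 50°.

Request:
carry_out(plan="0.5 6 0 3.3 0 0 0;0.5 5.5 0 3.4 0 0 0;0.5 5 0 4.2 0 0 0;0.5 5 0 4.3 0 0 0;0.5 5 0 5 0 0 0;0.5 5 0 5 0 0 0;0.5 5 0 3 0 0 0;0.5 5 0 0 0 0 0;0.5 0 0 0 0 0 0;0.5 0 0 -20 0 0 0;0.5 0 0 -40 0 0 0;0.5 0 0 -40 0 0 0;0.5 20 0 0 0 0 0;0.5 30 0 0 0 0 0;0.5 0 0 0 0 0 0;0.5 0 0 0 0 0 0")

```text
time: 5.2
tcp_pos: [0.3709, 0.1077, 0.141]
tcp_rot: [3.141, 0.002, -2.862]
wrist_force: [0.3, 0.3, 0.6]
grip_width: 0.0442
gripper_force: 0.0
```

Run:
```python
from h import *
S=snapshot("side");a=S["pixels"][150:300,240:390]; b=snapshot("top")["pixels"][200:320,180:300]
cv2.imwrite("pics/c3.png",np.hstack([cv2.resize(a,(400,400)),cv2.resize(b,(400,400))])[:,:,::-1])
```

```text
(no output)
```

View pics/c3.png

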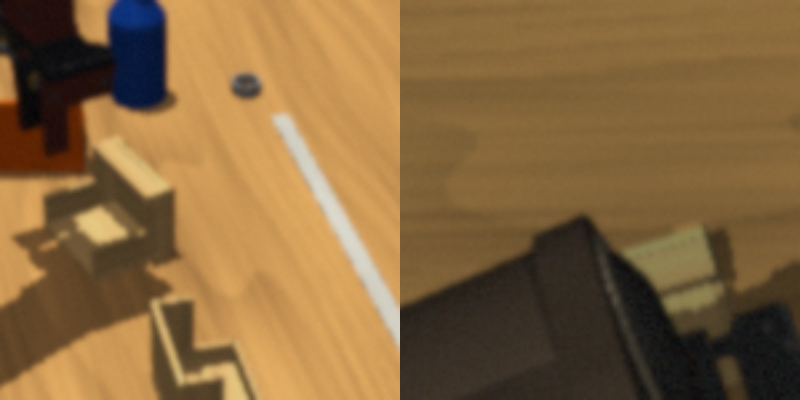

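The left bin lies on its back, x axis up (side crop about (120,200)). The underside faces away from both cameras, so I'll have to turn a bin a little to see the stamp. First I'll check where this bin is.

Run:
```python
from h import *
s=snapshot("top"); print(onz(s,270,267.5,.08).round(4),"exp .4936 .0853")
```

```text
[0.4876 0.0856 0.08  ] exp .4936 .0853
```

Request:
carry_out(plan="0.5 0 0 40 0 0 0;0.5 0 0 39 0 0 0;0.5 -15 0 0 0 0 0;0.5 -15 0 0 0 0 0;0.5 -15 0 0 0 0 0;0.5 -8 0 0 0 0 0;0.5 -8 0 0 0 0 0;0.5 -8 0 0 0 0 0;0.5 -8 0 0 0 0 0;0.5 -8 0 0 0 0 0;0.5 -8 0 0 0 0 0;0.5 -8 0 0 0 0 0;0.5 -8 0 0 0 0 0;0.5 -8 0 0 0 0 0;0.5 -8 0 0 0 0 0;0.5 -8 0 0 0 0 0;0.5 -6 0 0 0 0 0;0.5 0 0 0 0 0 0;0.5 0 0 0 0 0 0;0.5 0 0 0 0 0 0")

```text
time: 7.35
tcp_pos: [0.5038, 0.1457, 0.0614]
tcp_rot: [3.142, -0.0, -2.862]
wrist_force: [0.2, -1.1, 0.3]
grip_width: 0.0437
gripper_force: 0.0
```

Run:
```python
from h import *
S=snapshot("side");a=S["pixels"][150:300,240:390]; b=snapshot("top")["pixels"][200:320,180:300]
cv2.imwrite("pics/c4.png",np.hstack([cv2.resize(a,(400,400)),cv2.resize(b,(400,400))])[:,:,::-1])
```

```text
(no output)
```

View pics/c4.png

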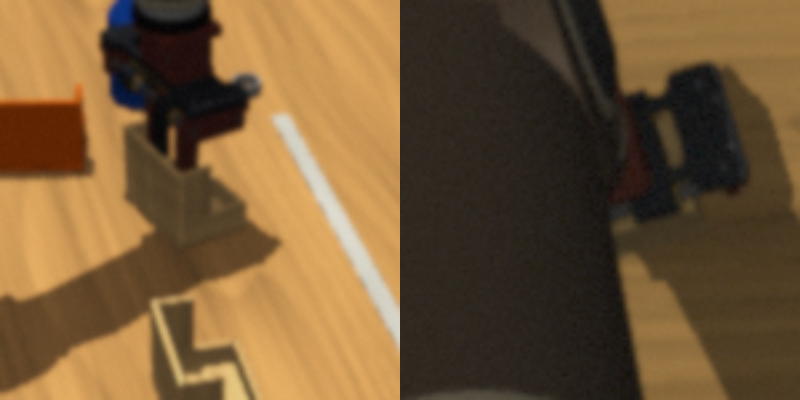

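The left bin is back on its base. Next, the right bin: I'll nudge its left rear corner so it turns clockwise and the side camera can see the underside once it is down.

Request:
carry_out(plan="0.5 0 0 -40 0 0 0;0.5 0 0 -40 0 0 0;1 0 0 -40 0 0 0;1 0 0 0 0 0 0.14;1 0 0 0 0 0 0.139;1 18.2 -39.3 0 0 0 0;1 18.2 -39.3 0 0 0 0;1 18.2 -39.3 0 0 0 0;1 18.2 -39.3 0 0 0 0;1 18.2 -39.3 0 0 0 0;1 18.2 -39.3 0 0 0 0;1 0 0 0 0 0 0;1 0 0 0 0 0 0")

```text
time: 8.75
tcp_pos: [0.3948, -0.0903, 0.1817]
tcp_rot: [3.141, 0.001, 3.14]
wrist_force: [0.4, 0.5, 0.2]
grip_width: 0.0006
gripper_force: 0.0
```

Request:
carry_out(plan="1 0 0 37 0 0 0;1 0 0 37 0 0 0;1 0 0 37 0 0 0;1 0 0 37 0 0 0;1 -8 0 0 0 0 0;1 -8 0 0 0 0 0;1 -6 3 0 0 0 0;1 -6 3 0 0 0 0;1 -6 3 0 0 0 0;1 -6 3 0 0 0 0;1 -6 3 0 0 0 0;1 -6 3 0 0 0 0;1 -6 3 0 0 0 0;1 -6 3 0 0 0 0;1 0 0 0 0 0 0;1 8 0 0 0 0 0;1 0 0 -50 0 0 0;1 0 0 -50 0 0 0;1 0 40 -50 0 0 0;1 0 40 0 0 0 0")

```text
time: 10.75
tcp_pos: [0.4533, 0.0042, 0.1773]
tcp_rot: [3.14, 0.009, 3.137]
wrist_force: [0.3, 0.6, -1.1]
grip_width: 0.0007
gripper_force: 0.0
```

Run:
```python
from h import *
s=snapshot("top"); b=s["pixels"][215:315,300:433]
cv2.imwrite("pics/c5.png",cv2.resize(b,(798,600),interpolation=cv2.INTER_CUBIC)[:,:,::-1]); print(sense()["tcp_pos"])
```

```text
[0.45193878 0.01222332 0.17494516]
```

View pics/c5.png

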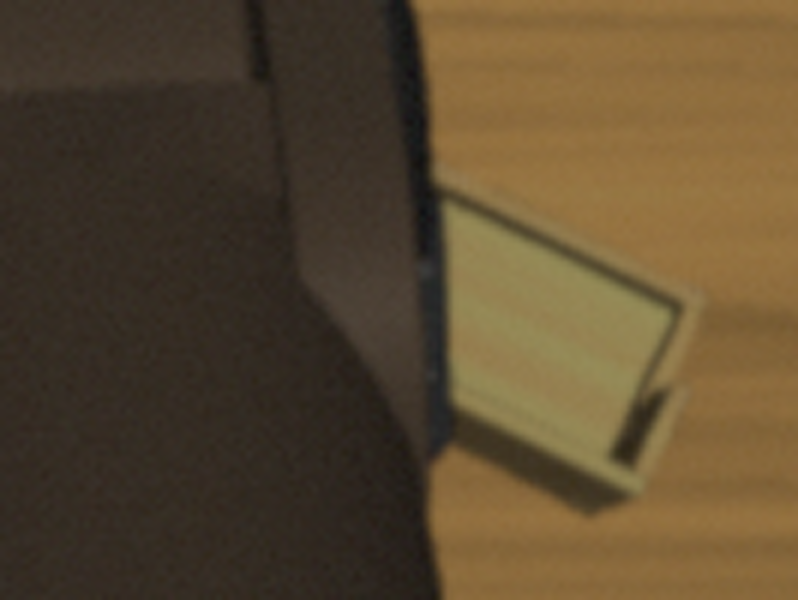

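The right bin now stands yawed about -0.43 rad; its right front rim corner is at full-frame (417,265) and its right back-wall top corner at (406,297).

Run:
```python
from h import *
s=snapshot("top")
F=onz(s,416.7,265,.032);B=onz(s,406.4,297.3,.09);F2=onz(s,300+435/6,215+178/6,.032)
f=(F2-F)[:2];yaw=np.arctan2(-f[0],f[1]);d=(F-B)[:2];print(F,B,F2,yaw,np.arctan2(d[1],d[0]),np.linalg.norm(d))
R=np.array([[np.cos(yaw),-np.sin(yaw)],[np.sin(yaw),np.cos(yaw)]])
print(F[:2]-R@[.04,-.055],B[:2]-R@[-.04,-.055])
```

```text
[ 0.4936386  -0.20366277  0.032     ] [ 0.42530161 -0.1687159   0.09      ] [ 0.53674903 -0.1169692   0.032     ] -0.4614641959521346 -0.47271816882226786 0.07675432797766595
[ 0.48231182 -0.1366053 ] [ 0.48560695 -0.13727921]
```

Request:
carry_out(plan="1 0 -38 0 0 0 0;1 0 -38 0 0 0 0;1 0 0 49 0 0 0;1 0 0 49 0 0 0;1 0 0 48 0 0 0;1 -7 0 0 0 0 0;1 -6 3 0 0 0 0;1 -6 3.5 0 0 0 0;1 -6 3.5 0 0 0 0;1 -5 3.5 0 0 0 0;1 -5 3.5 0 0 0 0;1 0 0 0 0 0 0;1 10 0 0 0 0 0;1 0 0 -50 0 0 0;1 0 0 -50 0 0 0;1 0 40 -50 0 0 0;1 0 40 0 0 0 0;1 0 40 0 0 0 0;1 0 40 0 0 0 0;1 0 0 0 0 0 0")

```text
time: 12.85
tcp_pos: [0.4746, 0.1027, 0.1653]
tcp_rot: [3.14, -0.001, -3.134]
wrist_force: [0.6, 0.4, -0.3]
grip_width: 0.0004
gripper_force: 0.0
```

```bash
cat > corners.py <<'E'
from h import *
def wood(s):
    h=cv2.cvtColor(cv2.GaussianBlur(s["pixels"],(3,3),0),cv2.COLOR_RGB2HSV)
    m=cv2.inRange(h,(20,60,70),(32,135,255))
    m=cv2.morphologyEx(m,cv2.MORPH_CLOSE,np.ones((5,5)))
    cs=cv2.findContours(m,cv2.RETR_EXTERNAL,cv2.CHAIN_APPROX_NONE)[0]
    return [c for c in cs if cv2.contourArea(c)>300]
if __name__=="__main__":
    s=snapshot("top")
    for c in wood(s): print(cv2.contourArea(c),cv2.boundingRect(c),cv2.approxPolyDP(c,3,True).reshape(-1,2).tolist())
E
python3 corners.py
```

```text
1960.0 (174, 458, 125, 22) [[298, 477], [295, 466], [281, 460], [238, 458], [200, 466], [174, 479]]
1913.0 (353, 237, 63, 58) [[372, 237], [354, 259], [355, 269], [401, 294], [415, 265]]
```

Run:
```python
from h import *
s=snapshot("top")
F=[onz(s,372,236.5,.032),onz(s,415.5,265,.032)];B=[onz(s,353.5,267.5,.09),onz(s,401.5,294.5,.09)]
c=sum(F+B)[:2]/4; d=(F[0]-F[1]+B[0]-B[1])[:2]; yaw=np.arctan2(-d[0],d[1]);print(c,yaw,np.linalg.norm(F[0]-F[1]),np.linalg.norm(B[0]-B[1]))
e=c-[.4608,-.1451];print(np.linalg.norm(e))
x=np.array([np.cos(yaw),np.sin(yaw)]);print("start",c-.01*x, sense()["tcp_pos"])
```

```text
[ 0.49026117 -0.13752369] -0.5779982702836429 0.10363431923837013 0.10206736422765071
0.030419748538930588
start [ 0.48188559 -0.13206021] [0.47497584 0.09763316 0.16517248]
```

Request:
carry_out(plan="0.5 0 0 0 0 0 0.147;0.5 0 0 0 0 0 0.147;0.5 0 0 0 0 0 0.147;0.5 0 0 0 0 0 0.147;0.5 -22 -31.4 0 0 0 0;0.5 -22 -31.4 0 0 0 0;0.5 -22 -31.4 0 0 0 0;0.5 -22 -31.4 0 0 0 0;0.5 -22 -31.4 0 0 0 0;0.5 -22 -31.4 0 0 0 0;0.5 0 0 0 0 0 0;0.5 0 0 0 0 0 0")

```text
time: 14.15
tcp_pos: [0.4801, -0.1345, 0.1653]
tcp_rot: [-3.141, -0.001, 2.549]
wrist_force: [-0.6, 0.4, -0.7]
grip_width: 0.0439
gripper_force: 0.0
```

Request:
carry_out(plan="0.5 0 0 30 0 0 0;0.5 0 0 30 0 0 0;0.5 0 0 29 0 0 0;0.5 7 0 0 0 0 0;0.5 6 0 0 0 0 0;0.5 6.5 0 0 0 0 0;0.5 6.5 0 0.1 0 0 0;0.5 6.5 0 1.2 0 0 0;0.5 6.5 0 1.2 0 0 0;0.5 6 0 2.2 0 0 0;0.5 6 0 2.3 0 0 0;0.5 6 0 3.3 0 0 0;0.5 5.5 0 3.4 0 0 0;0.5 5 0 4.2 0 0 0;0.5 5 0 4.3 0 0 0;0.5 5 0 5 0 0 0;0.5 5 0 5 0 0 0;0.5 5 0 3 0 0 0;0.5 5 0 0 0 0 0;0.5 0 0 0 0 0 0")

```text
time: 16.15
tcp_pos: [0.4037, -0.0808, 0.0412]
tcp_rot: [-3.141, -0.001, 2.554]
wrist_force: [0.0, -0.5, 0.1]
grip_width: 0.0439
gripper_force: 0.0
```

Request:
carry_out(plan="0.5 0 0 -20 0 0 0;0.5 0 0 -40 0 0 0;0.5 0 0 -40 0 0 0;0.5 20 0 0 0 0 0;0.5 30 0 0 0 0 0;0.5 0 0 0 0 0 0;0.5 0 0 0 0 0 0")

```text
time: 16.85
tcp_pos: [0.3632, -0.0532, 0.1418]
tcp_rot: [3.14, 0.001, 2.555]
wrist_force: [1.2, 0.0, 0.5]
grip_width: 0.044
gripper_force: 0.0
```

Run:
```python
from h import *
S=snapshot("side");u=proj(S,[.44,-.12,.04])[0].round().astype(int);print(u)
a=S["pixels"][u[1]-40:u[1]+40,u[0]-40:u[0]+40]; b=snapshot("top")["pixels"][215:315,330:430]
cv2.imwrite("pics/c6.png",np.hstack([cv2.resize(a,(400,400),interpolation=cv2.INTER_CUBIC),cv2.resize(b,(400,400))])[:,:,::-1])
```

```text
[306 287]
```

View pics/c6.png

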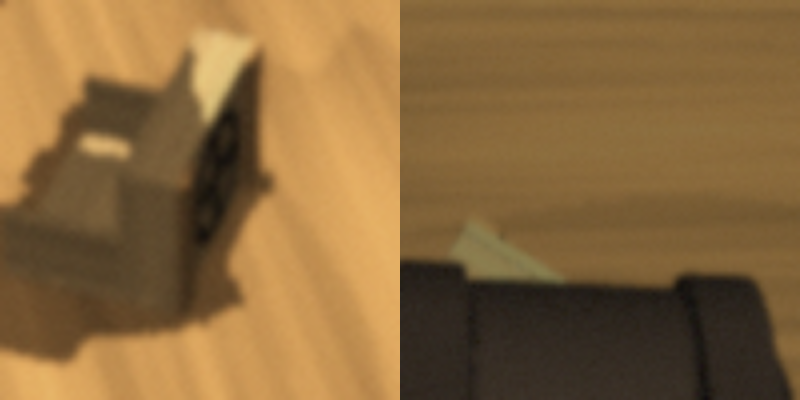

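The dark ring and cross show on the right bin's underside (side crop at about (215,180)), so the right bin is the stamped one. I'll tip it back.

Request:
carry_out(plan="0.5 0 0 40 0 0 0;0.5 0 0 39 0 0 0;0.5 -15 0 0 0 0 0;0.5 -15 0 0 0 0 0;0.5 -15 0 0 0 0 0;0.5 -8 0 0 0 0 0;0.5 -8 0 0 0 0 0;0.5 -8 0 0 0 0 0;0.5 -8 0 0 0 0 0;0.5 -8 0 0 0 0 0;0.5 -8 0 0 0 0 0;0.5 -8 0 0 0 0 0;0.5 -8 0 0 0 0 0;0.5 -8 0 0 0 0 0;0.5 -8 0 0 0 0 0;0.5 -8 0 0 0 0 0;0.5 -6 0 0 0 0 0;0.5 0 0 0 0 0 0;0.5 0 0 0 0 0 0;0.5 0 0 0 0 0 0")

```text
time: 18.95
tcp_pos: [0.4781, -0.1303, 0.0622]
tcp_rot: [-3.142, -0.001, 2.554]
wrist_force: [-0.3, -0.1, 0.7]
grip_width: 0.0439
gripper_force: 0.0
```

Request:
carry_out(plan="0.5 0 0 -40 0 0 0;0.5 0 0 -40 0 0 0;0.5 0 0 -30 0 0 0;0.5 30 0 0 0 0 0;0.5 30 30 0 0 0 0;0.5 30 30 0 0 0 0;0.5 0 40 0 0 0 0;0.5 0 40 0 0 0 0;0.5 0 40 0 0 0 0;0.5 0 0 0 0 0 0")

```text
time: 19.95
tcp_pos: [0.5051, 0.0746, 0.1721]
tcp_rot: [3.14, 0.0, 2.561]
wrist_force: [0.5, 0.3, 0.1]
grip_width: 0.0438
gripper_force: 0.0
```

```bash
python3 corners.py
python3 - <<'E'
from h import *
s=snapshot("top");cv2.imwrite("pics/t7.png",s["pixels"][150:350,150:450][:,:,::-1].repeat(2,0).repeat(2,1))
E
```

```text
3048.0 (157, 424, 158, 56) [[157, 479], [161, 470], [176, 459], [220, 446], [260, 445], [286, 450], [309, 463], [313, 475], [314, 469], [298, 436], [265, 425], [227, 424], [192, 431], [165, 446]]
1907.5 (350, 239, 63, 58) [[369, 239], [350, 265], [351, 272], [400, 296], [411, 265]]
```

View pics/t7.png

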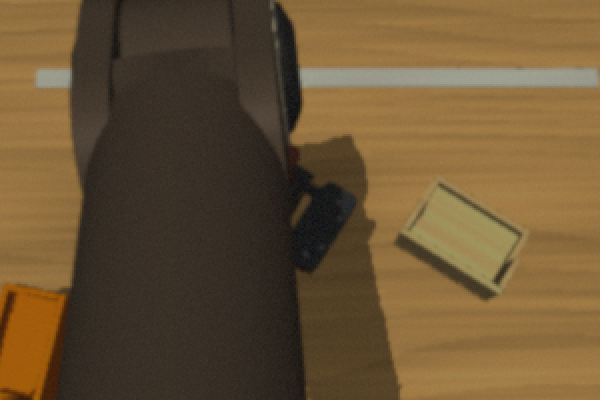

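The stamped bin stands near (.485,-.131), yaw about -0.55. Next I'll push it straight ahead with squared fingers, which will also line it up.

Request:
carry_out(plan="0.5 0 0 0 0 0 -0.145;0.5 0 0 0 0 0 -0.145;0.5 0 0 0 0 0 -0.145;0.5 0 0 0 0 0 -0.145;0.5 23 -41 0 0 0 0;0.5 23 -41 0 0 0 0;0.5 23 -41 0 0 0 0;0.5 23 -41 0 0 0 0;0.5 23 -41 0 0 0 0;0.5 0 0 0 0 0 0;0.5 0 0 0 0 0 0")

```text
time: 21.15
tcp_pos: [0.3855, -0.1361, 0.1725]
tcp_rot: [3.141, 0.001, 3.13]
wrist_force: [0.4, 0.9, -0.2]
grip_width: 0.044
gripper_force: 0.0
```

Request:
carry_out(plan="0.5 0 0 36 0 0 0;0.5 0 0 36 0 0 0;0.5 0 0 36 0 0 0;0.5 0 0 34 0 0 0;0.5 -10 0 0 0 0 0;0.5 -10 0 0 0 0 0;0.5 -10 0 0 0 0 0;0.5 -10 0 0 0 0 0;0.5 -10 0 0 0 0 0;0.5 -10 0 0 0 0 0;0.5 -10 0 0 0 0 0;0.5 -10 0 0 0 0 0;0.5 -10 0 0 0 0 0;0.5 -10 0 0 0 0 0;0.5 -10 0 0 0 0 0;0.5 -10 0 0 0 0 0;0.5 -10 0 0 0 0 0;0.5 -10 0 0 0 0 0;0.5 0 0 0 0 0 0")

```text
time: 23.05
tcp_pos: [0.5289, -0.1359, 0.0304]
tcp_rot: [-3.141, 0.002, 3.134]
wrist_force: [-0.0, 0.5, 0.1]
grip_width: 0.0441
gripper_force: 0.0
```

```bash
python3 corners.py
python3 - <<'E'
from h import *
a=snapshot("top")["pixels"][130:330,200:500];b=snapshot("side")["pixels"][150:350,220:470]
cv2.imwrite("pics/t8.png",np.hstack([cv2.resize(a,(450,300)),cv2.resize(b,(350,300))])[:,:,::-1]);print(sense()["tcp_pos"])
E
```

```text
824.5 (298, 349, 118, 39) [[298, 368], [334, 356], [361, 358], [386, 367], [411, 387], [415, 384], [394, 363], [355, 349], [330, 350]]
770.5 (345, 263, 109, 62) [[345, 289], [374, 272], [411, 274], [439, 292], [448, 305], [452, 324], [451, 304], [444, 288], [413, 266], [374, 266]]
1886.0 (210, 232, 60, 50) [[261, 233], [210, 247], [213, 278], [225, 277], [226, 281], [228, 276], [240, 276], [247, 270], [254, 272], [261, 266], [266, 269], [269, 261]]
514.0 (345, 193, 32, 32) [[357, 193], [346, 218], [360, 224], [371, 221], [374, 203], [362, 201]]
[ 0.52684473 -0.13601888  0.03024025]
```

View pics/t8.png

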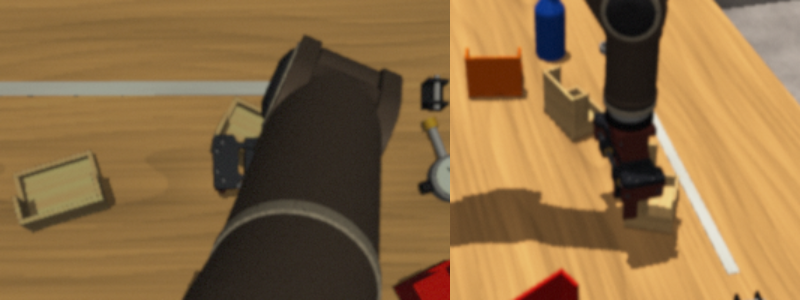

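The left bin is where it started. The stamped bin has moved on but still looks yawed (its front-left corner is at (357,193)). I'll push on 55 mm, back off and measure.

Request:
carry_out(plan="0.5 -10 0 0 0 0 0;0.5 -10 0 0 0 0 0;0.5 -10 0 0 0 0 0;0.5 -10 0 0 0 0 0;0.5 -8 0 0 0 0 0;0.5 -5 0 0 0 0 0;0.5 0 0 0 0 0 0;0.5 20 0 0 0 0 0;0.5 0 0 -50 0 0 0;0.5 0 0 -50 0 0 0;0.5 0 0 -40 0 0 0;0.5 20 45 0 0 0 0;0.5 20 45 0 0 0 0;0.5 20 45 0 0 0 0;0.5 20 45 0 0 0 0;0.5 20 45 0 0 0 0;0.5 0 0 0 0 0 0")

```text
time: 24.9
tcp_pos: [0.459, 0.0958, 0.1704]
tcp_rot: [3.139, -0.001, -3.141]
wrist_force: [0.8, 0.4, 0.1]
grip_width: 0.0439
gripper_force: 0.0
```

```bash
python3 corners.py; python3 -c "
from h import *
print(sense()['tcp_pos'])"
```

```text
1569.5 (273, 172, 176, 48) [[273, 184], [343, 184], [341, 193], [346, 199], [389, 219], [393, 218], [403, 193], [397, 189], [398, 184], [448, 185], [383, 185], [357, 172], [350, 184]]
[0.46045325 0.09264179 0.17055917]
```

Run:
```python
from h import *
s=snapshot("top")
F=[onz(s,357,171.5,.032),onz(s,403.5,192.5,.032)];B=[onz(s,341,197.5,.09),onz(s,391.5,220,.09)]
c=sum(F+B)[:2]/4; d=(F[0]-F[1]+B[0]-B[1])[:2]; yaw=np.arctan2(-d[0],d[1]);print(np.round(F+B,3),c,yaw)
a,b=onz(s,168,189,0),onz(s,449,188,0);t=(b-a)/np.linalg.norm(b-a);print("off",(c-a[:2])@np.array([-t[1],t[0]]), t)
a=s["pixels"][150:240,320:440];cv2.imwrite("pics/t9.png",cv2.resize(a,(720,540),interpolation=cv2.INTER_CUBIC)[:,:,::-1])
```

```text
[[ 0.692 -0.091  0.032]
 [ 0.645 -0.185  0.032]
 [ 0.62  -0.053  0.09 ]
 [ 0.573 -0.148  0.09 ]] [ 0.63237996 -0.11948368] -0.4598072179614538
off -0.03269998649427834 [-0.01739123 -0.99984876  0.        ]
```

View pics/t9.png

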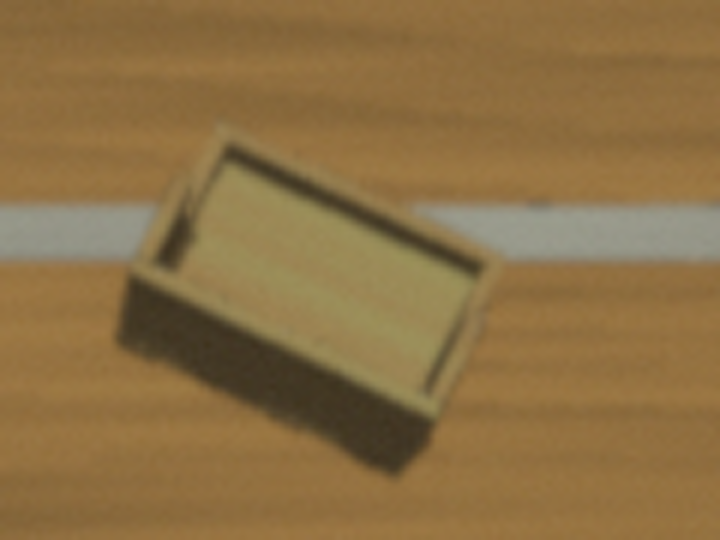

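The stamped bin stands upright with its centre about 33 mm short of the line, yaw about -0.46 (crop corners (222,128), (500,262), (133,270), (435,415)). I'll push it square on from behind for the rest.

Request:
carry_out(plan="0.5 0 0 0 0 0 0.115;0.5 0 0 0 0 0 0.115;0.5 0 0 0 0 0 0.115;0.5 0 0 0 0 0 0.115;0.5 -36.7 -22.7 0 0 0 0;0.5 -36.7 -22.7 0 0 0 0;0.5 -36.7 -22.7 0 0 0 0;0.5 -36.7 -22.7 0 0 0 0;0.5 -36.7 -22.7 0 0 0 0;0.5 0 0 0 0 0 0;0.5 0 0 0 0 0 0")

```text
time: 26.1
tcp_pos: [0.5739, -0.0978, 0.1699]
tcp_rot: [-3.14, 0.0, 2.669]
wrist_force: [-0.9, 0.4, -0.3]
grip_width: 0.0439
gripper_force: 0.0
```

Request:
carry_out(plan="0.5 0 5 35 0 0 0;0.5 0 0 35 0 0 0;0.5 0 0 35 0 0 0;0.5 0 0 35 0 0 0;0.5 -6 0 0 0 0 0;0.5 -6 0 0 0 0 0;0.5 -6 0 0 0 0 0;0.5 -6 0 0 0 0 0;0.5 -6 0 0 0 0 0;0.5 -6 0 0 0 0 0;0.5 -6 0 0 0 0 0;0.5 -4 0 0 0 0 0;0.5 -2.5 0 0 0 0 0;0.5 0 0 0 0 0 0;0.5 20 0 0 0 0 0;0.5 0 0 -50 0 0 0;0.5 0 0 -50 0 0 0;0.5 0 0 -40 0 0 0")

```text
time: 27.9
tcp_pos: [0.6023, -0.1034, 0.1729]
tcp_rot: [3.141, 0.002, 2.673]
wrist_force: [0.5, -0.7, -0.3]
grip_width: 0.044
gripper_force: 0.0
```

Request:
carry_out(plan="0.5 40 20 0 0 0 0;0.5 40 20 0 0 0 0;0.5 40 20 0 0 0 0;0.5 40 20 0 0 0 0;0.5 0 0 0 0 0 0")

```text
time: 28.4
tcp_pos: [0.4921, 0.0457, 0.1701]
tcp_rot: [3.14, -0.003, 2.681]
wrist_force: [0.6, 0.1, 0.1]
grip_width: 0.0439
gripper_force: 0.0
```

```bash
python3 corners.py; python3 -c "
from h import *
print(sense()['tcp_pos'])"
```

```text
3092.5 (182, 444, 149, 36) [[182, 479], [198, 479], [229, 468], [269, 467], [330, 479], [327, 464], [315, 455], [261, 444], [209, 451], [190, 461]]
1487.0 (327, 157, 122, 47) [[327, 184], [347, 184], [347, 191], [350, 184], [356, 184], [396, 203], [401, 201], [408, 184], [448, 185], [409, 184], [408, 177], [364, 157], [349, 184]]
[0.49404616 0.04325127 0.17053136]
```

Run:
```python
from h import *
s=snapshot("top")
F=[onz(s,363.5,156.5,.032),onz(s,409,177,.032)];B=[onz(s,347.5,181.5,.09),onz(s,398,203.5,.09)]
c=sum(F+B)[:2]/4
a,b=onz(s,168,189,0),onz(s,449,188,0);t=(b-a)/np.linalg.norm(b-a);print(c,np.round(F+B,3)[:,:2].tolist(),"off",(c-a[:2])@np.array([-t[1],t[0]]))
a=s["pixels"][140:230,320:440];cv2.imwrite("pics/t10.png",cv2.resize(a,(720,540),interpolation=cv2.INTER_CUBIC)[:,:,::-1])
```

```text
[ 0.66488927 -0.1334382 ] [[0.724, -0.106], [0.678, -0.199], [0.652, -0.067], [0.606, -0.162]] off 4.708922228088515e-05
```

View pics/t10.png

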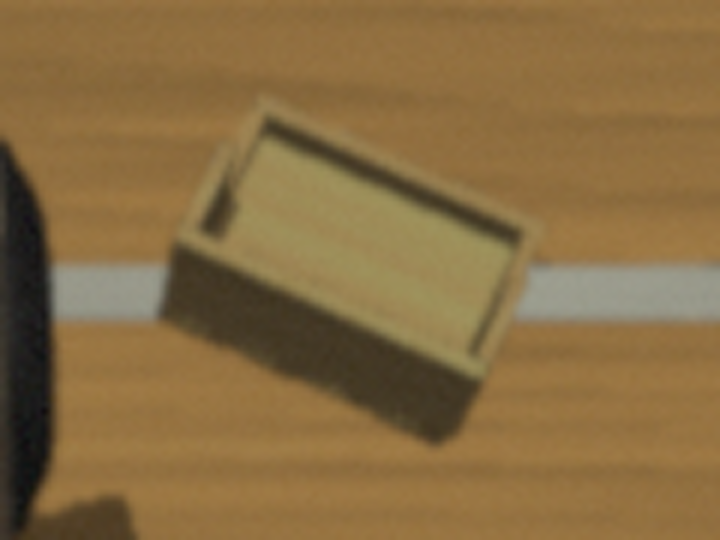

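The bin stands upright across the line. Its crop corners (265,98), (540,225), (178,237) and (482,378) put its centre within a few mm of the strip's middle. The arm is clear, so I'll hand in.

```bash
python3 -c "
from h import *
print(sign_off())"
```

```text
the job is handed in; nothing more can be done
None
```

I handed the job in with the stamped bin (the right-hand one) standing upright across the dispatch line, its centre within a few mm of the strip's middle, and the plain bin back on its base where it started; only the right bin's underside was actually seen, since the left one's faced away from both cameras, and the judge returned no verdict.

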